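# Swap jars and label with the two-stage trigger

### The arm

A 7-joint arm with a two-finger parallel gripper is mounted at the origin on a cart in front of the work surface, level with it; the furniture and walls round the work are solid. World frame = base frame: x ahead of the robot, y to its left, z up, the work surface at z = 0. Lengths are in m, angles in rad, forces in N, time in s.
With the tool pointing down it reaches from about 0.425 to 0.875 m from the base axis. Payload 4.7 kg.
Tool frame: the origin (TCP) lies midway between the tips of the shut fingers; the grasp point (between the pads) lies 19 mm behind it (ctrl.grip_point_offset is the distance from the TCP to the grasp point, in m); z points along the fingers, y is the line along which they close (so a half turn about z gives the same grasp; the last joint's range is limited). The gripper opens to 87 mm and grips with 3 to 60 N. Pads are 19 mm wide; open, the fingers measure 117 mm over their backs; the gripper's body (75 mm by 190 mm) begins 51 mm behind the grasp point.
Start: joints at [1.285, 0.321, -0.07, 1.45, 0.023, 1.371, -0.057], TCP at [0.192, -0.621, 0.223] pointing down, gripper open.
Joint ranges: [-2.86, 2.86], [-0.3, 2.09], [-1.38, 1.24], [0.06, 2.45], [-1.56, 4.7], [0.09, 2.05], [-2.69, 2.69]. Speed limits (rad/s): [2.57, 2.57, 3.14, 3.14, 3.14, 3.14, 3.14].

### API

Orientations are given as a rotation vector (axis times angle).
In Python, from bench import ctrl gives the robot as it stands.
- The arm moves only by the tool move_arm, never from a script. Its argument "increments" is text: rows parted by semicolons, each of 7 numbers parted by spaces: the shift along the world's x, y, z in mm, then the turn, a rotation vector about the world's x, y, z in degrees, then the closure in counts, from 0 (fully open) to 255 (shut). A call has exactly 8 rows; each row shifts and turns the commanded pose from where the row before left it; what a row does not reach is not made up. A row lasts 1/12 s, in which the tool goes at most 41.7 mm and 7.16 degrees, less where a joint would pass 70% of its speed; a pose out of reach is approached as far as the arm can. A call with a gripper value outside its range is refused whole. The fingers move at their own pace and stop on an object; "grip_force" is the grip in N (left out, the last holds). Time passes only in rows, so rows that do not move let the fingers close, or fill a call up. It gives the time, the measured TCP pose, the force, the opening and the grip force at its end, in the units of the state.
- ctrl.get_state(): the state, without advancing time (a new reading comes with each control period).
- ctrl.get_image(name): name is "scene" or "top" or "wrist"; returns a dict with "frame" (400x640x3 uint8, red, green, blue), "depth" (400x640 float32, m along the optical axis (not along the pixel's ray), 0 where there is no reading), "fx", "fy", "cx", "cy" (pixels), "k1" (the pictures are not rectified: a ray, as slopes to the right and down, at radius r is drawn at 1 + k1 r^2 times it, then the intrinsics apply), "position" and "orientation" of the camera in the world. Camera axes: x right, y down, z forward; pixel columns grow to the right and rows downward; lengths in m; the calibration is good to about 2 mm. A picture is of the moment at which its call begins.
- ctrl.close_job(): hands the job in; it is judged then, once.
Trained networks look in a picture, given as the dict that the camera call returned (one of the last four; its "shot" number tells which), for a name from the list of things; names that differ only in an ending like _2 or _b are one class to them, and where a whole thing is asked for, a point or a joint stands for the part that bears it (a point fixed in the world has none). Each returns a list of dicts, best first, with "score" (0 to 1); they miss things now and then, are a little off and sometimes report something else, mostly with a low value. They report only what shows in the picture. A call takes as long as a camera call.
- ctrl.find_in(target, picture): "centre" ([x, y, z] in m, in world coordinates, good to about 4 mm: the middle of the surface that is visible of it).
- ctrl.silhouettes(target, picture): "region" (400x640 bool, what is visible of it).
The state is a dict: "time": time; "joint_positions": joint angles; "qd": joint speeds; "joint_torque": joint torques, N m; "position": TCP position; "tool_rot": TCP orientation; "ft_force": force on the tool from outside, world axes, zero at the start; "torque": the same for the moment, N m; "grip_width": opening from 0.0 (shut) to 1.0 (fully open); "grip_force": force on a finger pad.
Only numpy, scipy, OpenCV 4.12 (cv2) and the standard library are available. Lean on these libraries where they do the work, as an engineer would, in place of code of your own. Each camera call takes 0.05 s, during which the arm holds its last target. There are 200 camera calls.

### The job

First move the finished spice jar with the dark blue and white label from the labeller to the free trough of the wire rack, the one with the blue strip; then take the jar with the red-banded white label from the rack and lay it on the two rollers with its cap towards the blue end cheek, lowering each jar until it rests before you let go. Then press the red trigger halfway, to its first stop, pause there for a good second, press it fully down, and let it come back up. Use the trigger only with the red-banded jar in place, and leave the third jar, the pepper mill and the oil bottle where they are.

Things in the scene. Friction and masses are not known exactly. Their poses are not given: they have to be found in the camera images.
- spice_jar_3: The jar to label: white label with a red band and an orange-brown picture, pale yellow contents, dark brown cap. A cylinder 41 mm in diameter, 105 mm long, about 0.1 kg. Origin at the centre of its underside; z axis along its length to the cap. It starts lying in one of the rack's troughs, cap to the rack's +x end; grip it across its diameter from above at mid length.
- spice_jar_3_mid (a point): Centre of that jar: on its axis, 52.5 mm from the underside.
- jar_cap (a point): Centre of the outer face of that jar's cap.
- spice_jar_1: The finished jar: same shape, size and weight, dark blue and white label. It starts lying on the labeller's two rollers, up to 6 mm off the middle lengthwise, its cap to the blue cheek. Origin at the centre of its underside, z axis to its cap. It may lie either way round in the rack.
- spice_jar_2: Bystander: spice jar of the same shape with a black label with some green, lying in another trough of the rack. Origin at the centre of its underside, z axis to its cap.
- jar_rack: Low steel wire rack, fixed, on the sink's drainer. Origin under its centre, z up. Three troughs along its x axis at y = -72, 0 and 72 mm, 126 mm long between end wires; a lying jar's axis is 32 mm above the origin; end wires 27 mm high. Jars lie up to 6 mm off the middle, lengthwise. 31 mm are free between neighbouring jars: open the fingers only part way (about 60 mm) beside one.
- labeller: White jar labeller, fixed. Origin under the middle of its cradle, z up. Cradle along y: two black rubber rollers that do not turn (8 mm radius, axes at x = -17 and 17, 32 mm high). End cheeks at y = 68 (blue) and -68 mm (grey), 55 mm high, 129 mm clear between. Print unit behind: x = 69 to 127, y = -70 to 76, 66 mm high, its paper roll 97. Trigger block: x = -27 to 27, y = -130 to -80, 62 mm high.
- spice_jar_1_mid (a point): Centre of the finished jar: on its axis, 52.5 mm from the underside.
- trough (a point): Middle of the free trough, the one with a thin flat blue strip (100 x 17 mm) under its bars: where the centre of a jar lies when it rests there, 32 mm above the rack's origin. x axis along the trough as the rack's. The point may be up to 6 mm off the true middle lengthwise.
- cradle (a point): Middle of the cradle: where the centre of a jar lies when it rests on both rollers, 54.8 mm above the labeller's origin. Axes as the labeller's: y along the cradle to the blue cheek.
- trigger_top (a point): Centre of the top face of the red round trigger (36 mm in diameter), at x = 0, y = -105 mm of the labeller and 86 mm above its origin when up. It moves straight down.
- press_first (a joint): First stage of the trigger's travel in m: 0 when up, 0.008 at the halfway stop. Soft spring, 1.4 N growing to 2.7 N.
- press_second (a joint): Second stage of the trigger's travel in m: 0 until the force passes about 10 N, 0.008 when fully down (about 12.5 N, a hard stop). The trigger top sinks by the sum of both stages, 16 mm in all. Springs raise it again when released.
- pepper_mill: Bystander: brown wooden pepper mill, loose, 58 mm wide and 170 mm tall, standing. Origin at the centre of its underside.
- oil_bottle: Bystander: dark green oil bottle, loose, 61 mm wide and 268 mm tall, standing. Origin at the centre of its underside.

How it is judged:
On the way, in this order (a step that is already met when the one before it is completed fails the run):
1. the jar with the dark blue and white label lies released in the free trough of the rack, at rest (x of spice_jar_1_mid in the frame of trough between -0.02 and 0.02 m and y of spice_jar_1_mid in the frame of trough between -0.006 and 0.006 m and z of spice_jar_1_mid in the frame of trough between -0.005 and 0.005 m and angle between the z axis of spice_jar_1 and the x axis of jar_rack, either way round below 0.1 rad and contact force between the fingers and spice_jar_1 below 0.05 N and linear speed of spice_jar_1 below 0.02 m/s), for 0.2 s.
2. the jar with the red-banded white label lies released on both rollers, cap to the blue cheek, at rest (x of spice_jar_3_mid in the frame of cradle between -0.005 and 0.005 m and y of spice_jar_3_mid in the frame of cradle between -0.013 and 0.013 m and z of spice_jar_3_mid in the frame of cradle between -0.005 and 0.005 m and angle between the z axis of spice_jar_3 and the y axis of labeller, either way round below 0.1 rad and y of jar_cap in the frame of cradle above 0.03 m and contact force between the fingers and spice_jar_3 below 0.05 N and linear speed of spice_jar_3 below 0.02 m/s), for 0.3 s.
3. the trigger is held at its halfway stop (first stage at least 6 mm down, second less than 3 mm) for 0.7 s, with the jar in place (x of spice_jar_3_mid in the frame of cradle between -0.005 and 0.005 m and y of spice_jar_3_mid in the frame of cradle between -0.013 and 0.013 m and z of spice_jar_3_mid in the frame of cradle between -0.005 and 0.005 m and angle between the z axis of spice_jar_3 and the y axis of labeller, either way round below 0.1 rad and y of jar_cap in the frame of cradle above 0.03 m and value of joint press_first above 0.006 m and value of joint press_second below 0.003 m), for 0.7 s.
4. the trigger is pressed fully down (second stage at least 6 mm), with the jar in place (x of spice_jar_3_mid in the frame of cradle between -0.005 and 0.005 m and y of spice_jar_3_mid in the frame of cradle between -0.013 and 0.013 m and z of spice_jar_3_mid in the frame of cradle between -0.005 and 0.005 m and angle between the z axis of spice_jar_3 and the y axis of labeller, either way round below 0.1 rad and y of jar_cap in the frame of cradle above 0.03 m and value of joint each of press_first, press_second above 0.006 m), for 0.1 s.
At the end, for the whole second after the job is handed in: Red-banded jar rests on both rollers (5 mm across and in height, 13 mm lengthwise, 0.1 rad), cap to the blue cheek; blue and white jar in the free trough (6 mm across, 20 mm lengthwise, 0.1 rad); both at rest; trigger up; third jar within 20 mm, mill and bottle within 30 mm, upright (x of spice_jar_3_mid in the frame of cradle between -0.005 and 0.005 m and y of spice_jar_3_mid in the frame of cradle between -0.013 and 0.013 m and z of spice_jar_3_mid in the frame of cradle between -0.005 and 0.005 m and angle between the z axis of spice_jar_3 and the y axis of labeller, either way round below 0.1 rad and y of jar_cap in the frame of cradle above 0.03 m and x of spice_jar_1_mid in the frame of trough between -0.02 and 0.02 m and y of spice_jar_1_mid in the frame of trough between -0.006 and 0.006 m and z of spice_jar_1_mid in the frame of trough between -0.005 and 0.005 m and angle between the z axis of spice_jar_1 and the x axis of jar_rack, either way round below 0.1 rad and value of joint each of press_first, press_second below 0.002 m and linear speed of each of spice_jar_3, spice_jar_1 below 0.02 m/s and distance of spice_jar_2 from where it was at the start of the episode below 0.02 m and distance of each of pepper_mill, oil_bottle from where it was at the start of the episode below 0.03 m and angle between each of pepper_mill, oil_bottle's own z axis and vertical below 0.2 rad); the robot touches nothing.
It fails at once if the trigger is pressed (more than 4 mm) while the jar does not lie on the rollers (value of joint press_first above 0.004 m and not (x of spice_jar_3_mid in the frame of cradle between -0.005 and 0.005 m and y of spice_jar_3_mid in the frame of cradle between -0.013 and 0.013 m and z of spice_jar_3_mid in the frame of cradle between -0.005 and 0.005 m and angle between the z axis of spice_jar_3 and the y axis of labeller, either way round below 0.1 rad and y of jar_cap in the frame of cradle above 0.03 m)).
It fails at once if a jar is dropped or thrown (faster than 0.4 m/s out of the fingers) ((linear speed of spice_jar_1 above 0.4 m/s and contact force between the fingers and spice_jar_1 below 0.05 N) or (linear speed of spice_jar_3 above 0.4 m/s and contact force between the fingers and spice_jar_3 below 0.05 N)).
It fails at once if the third jar is moved more than 20 mm (distance of spice_jar_2 from where it was at the start of the episode above 0.02 m).
It fails at once if the pepper mill or the oil bottle is moved more than 30 mm or tipped (distance of any of pepper_mill, oil_bottle from where it was at the start of the episode above 0.03 m or angle between any of pepper_mill, oil_bottle's own z axis and vertical above 0.2 rad).
It also fails if it takes over 72 s, if anything falls off the work surface, if the arm or the gripper's body presses on something with over 40 N, if the wrist force passes 120 N, or if a joint passes its speed limit or range.

## Working session

There is one attempt and no reset: what is moved stays moved. The work goes in short steps, Python scripts to look and compute and a tool call to move; the robot and the scene stay as the last step left them, time stands still between calls to the robot, and variables do not carry over. Pictures are saved under pics/ and viewed, at most 10 in all, crops included, and the job is handed in when it is done.

Besides the shell and the picture viewer there is one more tool, called after "Request:" by a JSON object that holds its "method" and its "body". move_arm: Moves the arm, as the interface text tells. Its arguments: {"type":"object","properties":{"increments":{"type":"string"},"grip_force":{"type":"number"}},"required":["increments"]}

```bash
mkdir -p pics
cat > h.py <<'E'
import numpy as np, cv2
from bench import ctrl
from scipy.spatial.transform import Rotation as R
def rot(o):
    o=np.array(o,float)
    return o if o.shape==(3,3) else (R.from_rotvec(o).as_matrix() if o.size==3 else R.from_quat(o).as_matrix())
def cloud(p):
    h,w=p["depth"].shape
    K=np.array([[p["fx"],0,p["cx"]],[0,p["fy"],p["cy"]],[0,0,1.]])
    uv=np.stack(np.meshgrid(np.arange(w),np.arange(h)),-1).reshape(-1,1,2).astype(float)
    s=cv2.undistortPoints(uv,K,np.array([p["k1"],0,0,0.])).reshape(h,w,2)
    d=p["depth"][...,None]
    c=np.concatenate([s*d,d],-1)
    return c@rot(p["orientation"]).T+np.array(p["position"])
def save(p,n): cv2.imwrite(f"pics/{n}.png",p["frame"][...,::-1])
E
python3 - <<'E'
from h import *
s=ctrl.get_state(); print(s)
for n in("top","scene"):
    p=ctrl.get_image(n); save(p,n+"0"); print(n,p["position"],p["orientation"])
    np.savez(n+"0.npz",c=cloud(p),f=p["frame"],d=p["depth"])
    for t in("spice_jar_1","labeller","jar_rack","trigger_top","pepper_mill","oil_bottle"):
        for r in ctrl.find_in(t,p): print(t,np.round(r["centre"],3),round(r["score"],2))
E
```

```text
{'time': 0.0, 'joint_positions': array([ 1.28510213,  0.32182594, -0.07007671,  1.45167098,  0.02261313,
        1.37074721, -0.05690694]), 'qd': array([-0.00018016, -0.00107079, -0.00117731, -0.00073567,  0.0012971 ,
       -0.00076546, -0.00024618]), 'joint_torque': array([ 7.62102663e-04, -4.91290712e+01, -4.03326424e-01, -3.12525952e+01,
       -6.39219303e-02,  4.37965686e-02,  1.68632951e-04]), 'position': array([ 0.19174635, -0.6205151 ,  0.22146153]), 'tool_rot': array([-3.10455638e+00, -4.68910501e-01,  6.08423525e-04]), 'ft_force': array([ 0.59562203, -0.51739338, -0.05288158]), 'torque': array([ 0.00174744,  0.0209241 , -0.02545417]), 'grip_force': 0.0, 'grip_width': 1.0005186407520086}
top [ 0.42949417 -0.06049726  0.99139255] [-2.15028272  2.16761847 -0.20762201]
spice_jar_1 [ 0.484 -0.236  0.071] 0.72
spice_jar_1 [0.567 0.111 0.049] 0.71
spice_jar_1 [0.572 0.043 0.057] 0.71
spice_jar_1 [ 0.494 -0.333  0.087] 0.32
labeller [ 0.54  -0.255  0.012] 0.9
jar_rack [0.538 0.168 0.017] 0.63
trigger_top [ 0.492 -0.336  0.092] 0.68
trigger_top [ 0.486 -0.235  0.072] 0.41
pepper_mill [ 0.394 -0.042  0.148] 0.81
pepper_mill [0.569 0.04  0.054] 0.47
oil_bottle [ 0.665 -0.125  0.197] 0.91
scene [-0.16550527 -0.45870897  0.49635221] [-1.79758638  1.05656552 -0.68937423]
spice_jar_1 [0.579 0.028 0.049] 0.89
spice_jar_1 [0.527 0.109 0.051] 0.64
spice_jar_1 [ 0.477 -0.244  0.064] 0.59
spice_jar_1 [ 0.66  -0.139  0.147] 0.58
labeller [ 0.477 -0.272  0.041] 0.66
jar_rack [0.536 0.168 0.02 ] 0.57
trigger_top [ 0.483 -0.338  0.091] 0.47
pepper_mill [ 0.374 -0.053  0.081] 0.8
oil_bottle [ 0.659 -0.138  0.147] 0.61
oil_bottle [0.534 0.111 0.05 ] 0.27
```

View pics/top0.png

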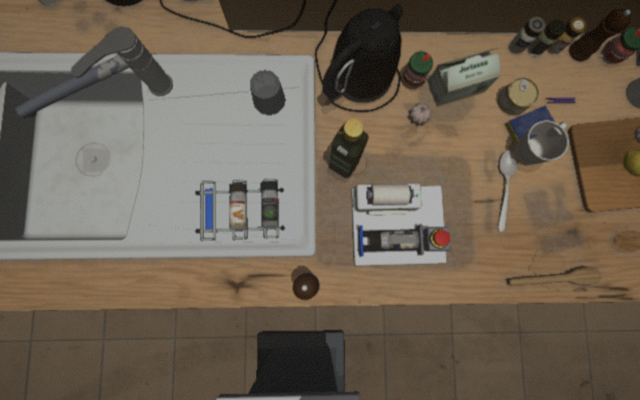

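View pics/scene0.png

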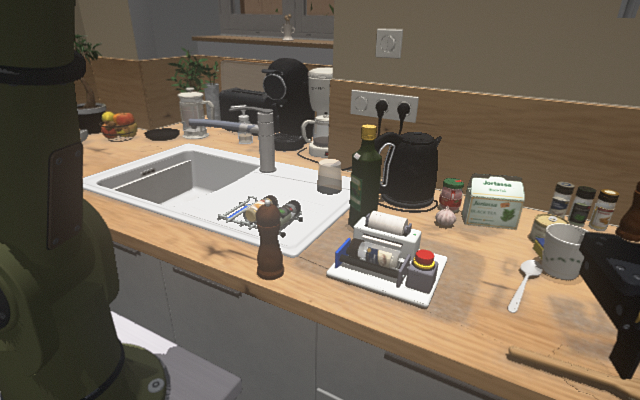

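The top view looks along the drainer: blue strip (free trough) at (208,210), red jar (238,210), black/green jar (270,207), caps upward, which is world +x. The labeller has its blue cheek at (361,240), the finished jar at ~(392,240) and the trigger at (441,238). The mill is at (306,287) and the bottle at (348,150).

```bash
cat >> h.py <<'E'
from scipy.optimize import least_squares
def fitcyl(P,r=0.0205,yaw0=0):
    """horizontal cylinder: returns yaw, perpendicular offset, axis z"""
    m=P.mean(0)
    def f(a):
        n=np.array([-np.sin(a[0]),np.cos(a[0])])
        return np.hypot((P[:,:2]-m[:2])@n-a[1],P[:,2]-a[2])-r
    s=least_squares(f,[yaw0,0,m[2]-r*.7],loss="soft_l1",f_scale=.002)
    a=s.x; n=np.array([-np.sin(a[0]),np.cos(a[0])]); t=np.array([np.cos(a[0]),np.sin(a[0])])
    l=(P[:,:2]-m[:2])@t; lo,hi=np.percentile(l,[1,99])
    c=m[:2]+n*a[1]+t*(lo+hi)/2
    return dict(yaw=np.degrees(a[0]),c=np.round(c,4),z=round(a[2],4),len=round(hi-lo,4),rms=round(np.sqrt(np.mean(f(a)**2)),4),n=len(P))
E
python3 - <<'E'
from h import *
D=np.load("top0.npz"); c=D["c"]; f=D["f"].astype(int)
def box(u0,u1,v0,v1,z0,z1):
    q=c[v0:v1,u0:u1].reshape(-1,3); return q[(q[:,2]>z0)&(q[:,2]<z1)]
print("drainer",np.median(c[215:235,150:190,2]),"table",np.median(c[195:225,455:465,2]),"tray",np.median(c[215:222,375:430,2]))
print("red",fitcyl(box(226,252,178,240,.032,.075)))
print("blk",fitcyl(box(259,281,176,235,.032,.075)))
print("jar1",fitcyl(box(368,424,226,254,.058,.1),yaw0=np.pi/2))
m=(f[...,2]>f[...,0]+50); 
for n,(u0,u1,v0,v1) in dict(strip=(198,220,170,245),cheek=(352,372,220,260)).items():
    q=c[v0:v1,u0:u1][m[v0:v1,u0:u1]]; r=cv2.minAreaRect((q[:,:2]*1000).astype(np.float32)); print(n,r,np.percentile(q[:,2],[5,50,95]))
q=c[225:250,428:455][(f[225:250,428:455,0]>f[225:250,428:455,1]+60)]; q=q[(q[:,2]>.07)]; print("trig",q.mean(0),np.ptp(q,0),np.percentile(q[:,2],[10,50,90]),len(q))
q=box(350,450,185,265,-.005,.03); q=q[q[:,2]>.006]; print("base",cv2.minAreaRect((q[:,:2]*1000).astype(np.float32)))
big=cv2.resize(D["f"][165:280,185:465,::-1],None,fx=2.85,fy=2.85,interpolation=cv2.INTER_CUBIC); cv2.imwrite("pics/crop0.png",big)
E
```

```text
drainer 0.0031575276332694857 table -0.00017270186048512493 tray 0.014833169869954643
red {'yaw': np.float64(1.8026650539498208), 'c': array([0.5673, 0.1145]), 'z': np.float64(0.0349), 'len': np.float64(0.104), 'rms': np.float64(0.0021), 'n': 838}
blk {'yaw': np.float64(1.9238896488071207), 'c': array([0.5714, 0.0426]), 'z': np.float64(0.0352), 'len': np.float64(0.1039), 'rms': np.float64(0.0017), 'n': 826}
jar1 {'yaw': np.float64(90.96276236095188), 'c': array([ 0.4883, -0.236 ]), 'z': np.float64(0.0541), 'len': np.float64(0.1033), 'rms': np.float64(0.0018), 'n': 851}
strip ((493.8987121582031, 88.57454681396484), (315.26617431640625, 78.02992248535156), 52.73224639892578) [0.00699379 0.00965714 0.01298681]
cheek ((487.5954895019531, -164.3516387939453), (5.146709442138672, 64.80636596679688), 89.43643188476562) [0.05163863 0.05438328 0.05697546]
trig [ 0.48997576 -0.33593926  0.0906107 ] [0.07773333 0.2941862  0.9108117 ] [0.08376758 0.08581288 0.08774864] 186
base ((526.2221069335938, -258.2938232421875), (185.08322143554688, 217.04539489746094), 0.8403881192207336)
```

View pics/crop0.png

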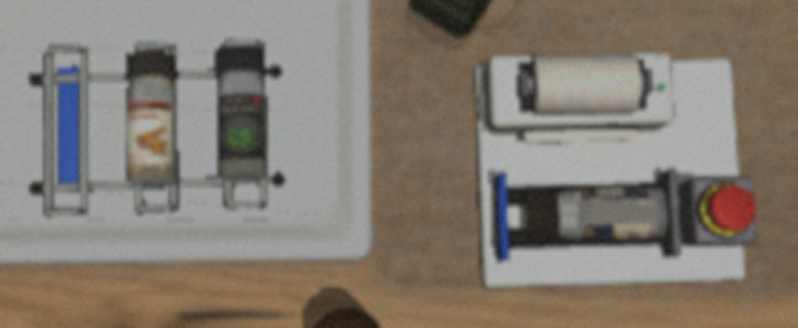

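The crop confirms it: strip at left, red jar in the middle trough, black jar at right. The finished jar's grey underside end is towards the trigger. The rack is yawed ~1.9° and the labeller ~0.9°. Next I move above the cradle.

Request:
{"method": "move_arm", "body": {"increments": "10 14 0 0 0 3 60;18 24 0 0 0 4.6 60;19 25 0 0 0 4.8 60;19 25 0 0 0 4.8 60;19 25 0 0 0 4.8 60;19 25 0 0 0 4.8 60;19 25 0 0 0 4.8 60;19 25 0 0 0 4.8 60", "grip_force": 15}}

```text
time: 1.37
position: [0.3347, -0.4317, 0.2228]
tool_rot: [2.801, 1.421, -0.0]
ft_force: [0.8, -0.2, 0.7]
grip_width: 0.766
grip_force: 0.0
```

Request:
{"method": "move_arm", "body": {"increments": "19 25 0 0 0 4.8 60;19 25 0 0 0 4.8 60;19 25 0 0 0 4.8 60;19 25 0 0 0 4.8 60;19 25 0 0 0 4.8 60;19 25 0 0 0 4.8 60;19 25 0 0 0 4.8 60;19 25 0 0 0 4.8 60"}}

```text
time: 2.03
position: [0.4867, -0.2318, 0.223]
tool_rot: [2.178, 2.263, -0.0]
ft_force: [0.3, -0.9, -0.4]
grip_width: 0.764
grip_force: 0.0
```

```bash
cat >> h.py <<'E'
def pose():
    s=ctrl.get_state(); M=R.from_rotvec(s["tool_rot"]).as_matrix()
    print("t",round(s["time"],2),"tcp",np.round(s["position"],4),"tooly",round(np.degrees(np.arctan2(M[1,1],M[0,1])),2),"z",np.round(M[:,2],3),"F",np.round(s["ft_force"],1),"w",round(s["grip_width"]*87,1),"gf",round(s["grip_force"],1),"q",np.round(s["joint_positions"],2))
    return s
E
python3 - <<'E'
from h import *
pose()
D=np.load("top0.npz"); c=D["c"]; f=D["f"].astype(int)
m=(f[...,2]>f[...,0]+50)[170:245,198:220]; q=c[170:245,198:220][m]; q=q[(np.abs(q[:,1]-np.median(q[:,1]))<.02)&(np.abs(q[:,2]-.01)<.01)]
print("strip",np.percentile(q,[2,50,98],axis=0))
q=c[225:250,428:455][(f[225:250,428:455,0]>f[225:250,428:455,1]+60)]; print("trig",np.percentile(q[q[:,2]>.078],[5,50,95],axis=0))
p=ctrl.get_image("wrist"); save(p,"w1"); c=cloud(p); np.savez("w1.npz",c=c,f=p["frame"])
q=c.reshape(-1,3)
q=q[(q[:,2]>.06)&(q[:,2]<.09)&(np.abs(q[:,0]-.488)<.03)&(np.abs(q[:,1]+.236)<.058)]
print(fitcyl(q,yaw0=np.pi/2))
E
```

```text
t 2.03 tcp [ 0.4867 -0.2318  0.223 ] tooly 2.2 z [ 0.001 -0.001 -1.   ] F [ 0.3 -0.9 -0.4] w 66.5 gf 0.0 q [ 0.88  0.11 -0.52  1.71  0.06  1.33  0.39]
strip [[0.52229842 0.1791242  0.00660556]
 [0.56396448 0.18619789 0.00965222]
 [0.61381638 0.19284372 0.01333427]]
trig [[ 0.47640584 -0.35090175  0.08319207]
 [ 0.48950364 -0.33756598  0.08581288]
 [ 0.5044682  -0.32390511  0.08819249]]
{'yaw': np.float64(90.86548420451518), 'c': array([ 0.4907, -0.2354]), 'z': np.float64(0.0547), 'len': np.float64(0.1026), 'rms': np.float64(0.0012), 'n': 3863}
```

View pics/w1.png

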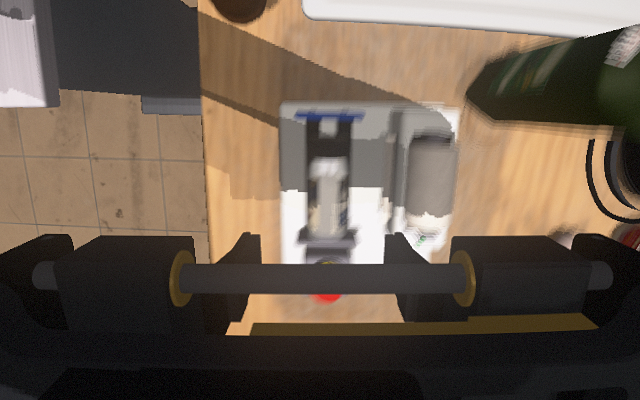

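The wrist view shows the jar lying between the fingers' line, at about (325,200), with the blue cheek at (328,118). The fit agrees with the top camera, so I descend.

Request:
{"method": "move_arm", "body": {"increments": "1 -2 -20 0 0 -0.6 60;1 -1 -30 0 0 -0.7 60;1 -1 -35 0 0 0 60;0 0 -35 0 0 0 60;0 0 -30 0 0 0 60;0 0 -20 0 0 0 60;0 0 -8 0 0 0 60;0 0 0 0 0 0 60"}}

```text
time: 2.75
position: [0.4874, -0.2365, 0.0427]
tool_rot: [-2.206, -2.232, 0.001]
ft_force: [0.7, -0.5, 0.8]
grip_width: 0.765
grip_force: 0.0
```

Request:
{"method": "move_arm", "body": {"increments": "0 0 0 0 0 0 130;0 0 0 0 0 0 150;0 0 0 0 0 0 180;0 0 0 0 0 0 200;0 0 0 0 0 0 200;0 0 0 0 0 0 200;0 0 0 0 0 0 200;0 0 0 0 0 0 200"}}

```text
time: 3.42
position: [0.4906, -0.2374, 0.0458]
tool_rot: [2.206, 2.233, 0.002]
ft_force: [3.6, -0.1, 4.3]
grip_width: 0.463
grip_force: 15.0
```

```bash
python3 -c "
from h import *
pose()"
```

```text
t 3.42 tcp [ 0.4906 -0.2374  0.0458] tooly 0.69 z [ 0.003 -0.001 -1.   ] F [ 3.6 -0.1  4.3] w 40.2 gf 15.0 q [ 0.84  0.3  -0.49  1.89  0.17  0.99  0.28]
```

Request:
{"method": "move_arm", "body": {"increments": "0 0 8 0 0 0 200;0 0 22 0 0 0 200;0 0 30 0 0 0 200;0 0 30 0 0 0 200;0 0 30 0 0 -4 200;0 0 25 0 0 -6 200;0 0 20 0 0 -6 200;0 0 5 0 0 -6 200"}}

```text
time: 4.08
position: [0.4893, -0.2375, 0.2182]
tool_rot: [2.596, 1.763, 0.001]
ft_force: [-0.2, -0.3, -1.1]
grip_width: 0.461
grip_force: 15.0
```

Request:
{"method": "move_arm", "body": {"increments": "5 15 0 0 0 -6 200;9 26 0 0 0 -6 200;9 26 0 0 0 -6 200;9 26 0 0 0 -6 200;9 26 0 0 0 -6 200;9 26 0 0 0 -6 200;9 26 0 0 0 -6 200;9 26 0 0 0 -6 200"}}

```text
time: 4.75
position: [0.5556, -0.0391, 0.2139]
tool_rot: [-3.092, -0.555, 0.006]
ft_force: [0.1, -0.6, -1.2]
grip_width: 0.466
grip_force: 15.0
```

Request:
{"method": "move_arm", "body": {"increments": "8 30 0 0 0 -6 200;0 30 0 0 0 -6 200;0 30 0 0 0 -6 200;0 30 0 0 0 -0.9 200;0 30 0 0 0 0 200;0 30 0 0 0 0 200;0 28 0 0 0 0 200;0 18 0 0 0 0 200"}}

```text
time: 5.42
position: [0.5628, 0.189, 0.214]
tool_rot: [-3.141, -0.054, 0.005]
ft_force: [-0.2, -0.6, -0.8]
grip_width: 0.465
grip_force: 15.0
```

Run:
```python
from h import *
pose()
p=ctrl.get_image("top"); save(p,"top1"); c=cloud(p); np.savez("top1.npz",c=c,f=p["frame"])
p=ctrl.get_image("wrist"); save(p,"w2"); c=cloud(p); np.savez("w2.npz",c=c,f=p["frame"])
q=c.reshape(-1,3); f=p["frame"].reshape(-1,3).astype(int)
for n,x,y in(("red",.567,.1145),("blk",.571,.0426)):
    g=q[(q[:,2]>.036)&(q[:,2]<.07)&(np.abs(q[:,0]-x)<.06)&(np.abs(q[:,1]-y)<.026)]
    print(n,len(g), fitcyl(g) if len(g)>100 else "")
b=q[(f[:,2]>f[:,0]+50)&(np.abs(q[:,2]-.01)<.012)&(np.abs(q[:,1]-.187)<.04)]
if len(b): print(len(b),np.percentile(b,[2,50,98],axis=0))
```

```text
t 5.42 tcp [0.5628 0.189  0.214 ] tooly -88.03 z [-0.003  0.    -1.   ] F [-0.2 -0.6 -0.8] w 40.5 gf 15.0 q [ 0.21  0.27 -0.69  1.59  0.18  1.35 -2.04]
red 3860 {'yaw': np.float64(1.5317981928431053), 'c': array([0.5707, 0.1149]), 'z': np.float64(0.0361), 'len': np.float64(0.102), 'rms': np.float64(0.0013), 'n': 3860}
blk 3891 {'yaw': np.float64(1.441372138914151), 'c': array([0.5748, 0.0428]), 'z': np.float64(0.0362), 'len': np.float64(0.1023), 'rms': np.float64(0.0011), 'n': 3891}
61 [[0.61240823 0.18170985 0.00917522]
 [0.61477264 0.18830359 0.01074919]
 [0.6171008  0.19502196 0.01233028]]
```

View pics/w2.png

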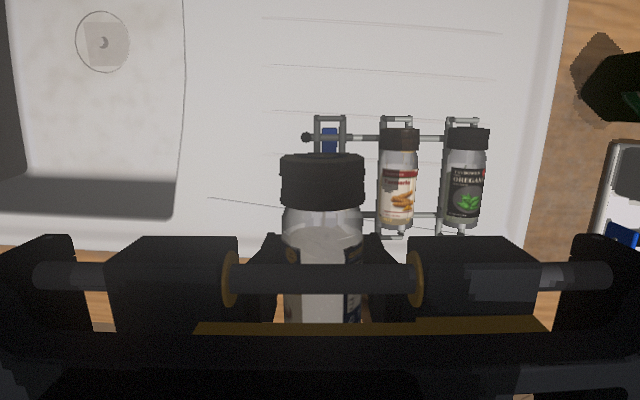

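The wrist view shows the held jar over the free trough, blue strip at (330,140), red jar (398,180) and green jar (466,180). I'm lowering with a small correction.

Request:
{"method": "move_arm", "body": {"increments": "1 -1 -20 0 0 -0.3 200;1 -1 -30 0 0 0 200;1 0 -35 0 0 0 200;0 0 -35 0 0 0 200;0 0 -25 0 0 0 200;0 0 -15 0 0 0 200;0 0 -8 0 0 0 200;0 0 -4 0 0 0 200"}}

```text
time: 6.18
position: [0.5668, 0.1821, 0.0409]
tool_rot: [3.139, 0.039, -0.006]
ft_force: [-0.6, -1.3, 0.0]
grip_width: 0.462
grip_force: 15.0
```

Request:
{"method": "move_arm", "body": {"increments": "0 0 -3 0 0 0 200;0 0 0 0 0 0 200;0 0 -2 0 0 0 200;0 0 0 0 0 0 200;0 0 -2 0 0 0 200;0 0 0 0 0 0 200;0 0 -2 0 0 0 200;0 0 0 0 0 0 200"}}

```text
time: 6.85
position: [0.5678, 0.1839, 0.0334]
tool_rot: [3.141, 0.041, -0.0]
ft_force: [-0.9, -0.4, -1.3]
grip_width: 0.465
grip_force: 15.0
```

Run:
```python
from h import *
pose()
```

```text
t 6.85 tcp [0.5678 0.1839 0.0334] tooly -88.52 z [-0. -0. -1.] F [-0.9 -0.4 -1.3] w 40.4 gf 15.0 q [ 0.16  0.45 -0.63  1.77  0.3   1.03 -2.13]
```

Request:
{"method": "move_arm", "body": {"increments": "-1 3 0 0 0 0 200;0 0 0 0 0 0 200;0 0 -2 0 0 0 200;0 0 -2 0 0 0 200;0 0 -1 0 0 0 200;0 0 -1 0 0 0 200;0 0 0 0 0 0 200;0 0 0 0 0 0 200"}}

```text
time: 7.52
position: [0.567, 0.1868, 0.0275]
tool_rot: [3.141, 0.04, -0.0]
ft_force: [-1.5, -0.1, -0.5]
grip_width: 0.459
grip_force: 15.0
```

Run:
```python
from h import *
pose()
```

```text
t 7.52 tcp [0.567  0.1868 0.0275] tooly -88.53 z [-0. -0. -1.] F [-1.5 -0.1 -0.5] w 39.9 gf 15.0 q [ 0.15  0.46 -0.63  1.77  0.31  1.02 -2.14]
```

Request:
{"method": "move_arm", "body": {"increments": "0 0 -1 0 0 0 200;0 0 0 0 0 0 200;0 0 -1 0 0 0 200;0 0 0 0 0 0 200;0 0 0 0 0 0 200;0 0 0 0 0 0 200;0 0 0 0 0 0 200;0 0 0 0 0 0 200"}}

```text
time: 8.18
position: [0.5673, 0.1864, 0.027]
tool_rot: [3.14, 0.04, 0.001]
ft_force: [-3.2, -3.1, 9.0]
grip_width: 0.465
grip_force: 15.0
```

Request:
{"method": "move_arm", "body": {"increments": "0 0 -1 0 0 0 200;0 0 0 0 0 0 200;0 0 0 0 0 0 200;0 0 -1 0 0 0 200;0 0 0 0 0 0 200;0 0 0 0 0 0 200;0 0 0 0 0 0 200;0 0 0 0 0 0 200"}}

```text
time: 8.85
position: [0.5676, 0.1862, 0.0263]
tool_rot: [3.139, 0.04, 0.002]
ft_force: [-6.4, -4.7, 16.7]
grip_width: 0.464
grip_force: 15.0
```

It is resting (upward force 9–17 N). I ease off, open part way and rise.

Request:
{"method": "move_arm", "body": {"increments": "0 0 1.5 0 0 0 200;0 0 0 0 0 0 160;0 0 0 0 0 0 120;0 0 0 0 0 0 100;0 0 0 0 0 0 85;0 0 0 0 0 0 85;0 0 0 0 0 0 85;0 0 0 0 0 0 85"}}

```text
time: 9.52
position: [0.5668, 0.1871, 0.0249]
tool_rot: [-3.141, -0.041, 0.001]
ft_force: [0.5, 0.3, -0.8]
grip_width: 0.66
grip_force: 0.0
```

Request:
{"method": "move_arm", "body": {"increments": "0 0 6 0 0 0 85;0 0 12 0 0 0 85;0 0 20 0 0 0 85;0 0 25 0 0 0 85;0 0 25 0 0 0 85;0 -10 12 0 0 0 85;0 -25 0 0 0 0 85;0 -25 0 0 0 0 85"}}

```text
time: 10.18
position: [0.5679, 0.1283, 0.128]
tool_rot: [-3.14, -0.046, -0.007]
ft_force: [0.1, -0.4, -0.5]
grip_width: 0.668
grip_force: 0.0
```

Request:
{"method": "move_arm", "body": {"increments": "0 -12 0 0 0 0 85;0 0 0 0 0 0 85;0 0 0 0 0 0 85;0 0 0 0 0 0 85;0 0 0 0 0 0 85;0 0 0 0 0 0 85;0 0 0 0 0 0 85;0 0 0 0 0 0 85"}}

```text
time: 10.85
position: [0.5668, 0.1158, 0.125]
tool_rot: [-3.141, -0.042, 0.0]
ft_force: [-0.4, -0.1, 0.3]
grip_width: 0.668
grip_force: 0.0
```

Run:
```python
from h import *
pose()
for n in("wrist","scene"):
    p=ctrl.get_image(n); save(p,n+"3"); c=cloud(p)
    q=c.reshape(-1,3)
    for nm,x,y in(("jar1",.568,.1868),("red",.569,.1147),("blk",.573,.0427)):
        g=q[(q[:,2]>.036)&(q[:,2]<.06)&(np.abs(q[:,0]-x)<.06)&(np.abs(q[:,1]-y)<.026)]
        print(n,nm,len(g), fitcyl(g) if len(g)>100 else "")
```

```text
t 10.85 tcp [0.5668 0.1158 0.125 ] tooly -88.46 z [-0.  0. -1.] F [-0.4 -0.1  0.3] w 58.2 gf 0.0 q [ 0.31  0.3  -0.65  1.74  0.2   1.17 -1.94]
wrist jar1 5844 {'yaw': np.float64(1.9113722871033916), 'c': array([0.5731, 0.187 ]), 'z': np.float64(0.036), 'len': np.float64(0.093), 'rms': np.float64(0.0014), 'n': 5844}
wrist red 6403 {'yaw': np.float64(1.8985975880851917), 'c': array([0.5735, 0.1145]), 'z': np.float64(0.036), 'len': np.float64(0.0977), 'rms': np.float64(0.0014), 'n': 6403}
wrist blk 6211 {'yaw': np.float64(1.6109599841453708), 'c': array([0.5779, 0.043 ]), 'z': np.float64(0.0363), 'len': np.float64(0.097), 'rms': np.float64(0.0013), 'n': 6211}
scene jar1 373 {'yaw': np.float64(1.9994757813487938), 'c': array([0.5644, 0.1852]), 'z': np.float64(0.0335), 'len': np.float64(0.1034), 'rms': np.float64(0.0032), 'n': 373}
scene red 259 {'yaw': np.float64(2.9587915222786667), 'c': array([0.5675, 0.1133]), 'z': np.float64(0.0336), 'len': np.float64(0.1041), 'rms': np.float64(0.0037), 'n': 259}
scene blk 274 {'yaw': np.float64(2.47583145758712), 'c': array([0.575 , 0.0421]), 'z': np.float64(0.0345), 'len': np.float64(0.096), 'rms': np.float64(0.0013), 'n': 274}
```

View pics/wrist3.png

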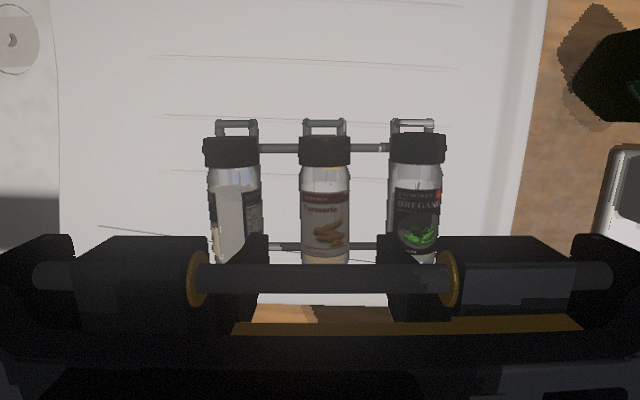

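All three jars lie level side by side: finished jar at (232,190), red jar (325,190) centred between the fingers, green jar (417,190). Now I pick the red jar.

Request:
{"method": "move_arm", "body": {"increments": "1 -1 -8 0 0 0 85;1 0 -20 0 0 0 85;0 0 -22 0 0 0 85;0 0 -22 0 0 0 85;0 0 -15 0 0 0 85;0 0 -9 0 0 0 85;0 0 -3 0 0 0 85;0 0 0 0 0 0 85"}}

```text
time: 11.62
position: [0.5685, 0.1139, 0.0253]
tool_rot: [-3.141, -0.04, 0.002]
ft_force: [-0.5, 0.3, 0.1]
grip_width: 0.665
grip_force: 0.0
```

Request:
{"method": "move_arm", "body": {"increments": "0 0 0 0 0 0 85;0 0 0 0 0 0 130;0 0 0 0 0 0 150;0 0 0 0 0 0 200;0 0 0 0 0 0 200;0 0 0 0 0 0 200;0 0 0 0 0 0 200;0 0 0 0 0 0 200"}}

```text
time: 12.28
position: [0.5694, 0.1142, 0.0267]
tool_rot: [-3.141, -0.041, -0.002]
ft_force: [-0.3, 0.1, 3.7]
grip_width: 0.464
grip_force: 15.0
```

Run:
```python
from h import *
pose()
```

```text
t 12.28 tcp [0.5694 0.1142 0.0267] tooly -88.52 z [ 0.001  0.    -1.   ] F [-0.3  0.1  3.7] w 40.4 gf 15.0 q [ 0.27  0.42 -0.61  1.81  0.28  1.   -2.  ]
```

Request:
{"method": "move_arm", "body": {"increments": "0 0 8 0 0 0 200;0 0 22 0 0 0 200;0 0 30 0 0 0 200;0 0 30 0 0 0 200;0 0 30 0 0 0 200;0 0 30 0 0 0 200;0 0 25 0 0 0 200;0 0 15 0 0 0 200"}}

```text
time: 12.95
position: [0.5697, 0.1142, 0.2195]
tool_rot: [-3.141, -0.041, -0.006]
ft_force: [1.2, 0.3, -0.4]
grip_width: 0.462
grip_force: 15.0
```

Request:
{"method": "move_arm", "body": {"increments": "0 -15 0 0 0 0 200;0 -28 0 0 0 3 200;-5 -28 0 0 0 5 200;-8 -28 0 0 0 5 200;-8 -28 0 0 0 5 200;-8 -28 0 0 0 5 200;-8 -28 0 0 0 5 200;-8 -28 0 0 0 5 200"}}

```text
time: 13.62
position: [0.5229, -0.0983, 0.2161]
tool_rot: [-2.998, -0.938, 0.001]
ft_force: [0.5, 0.3, -1.0]
grip_width: 0.466
grip_force: 15.0
```

Request:
{"method": "move_arm", "body": {"increments": "-8 -28 0 0 0 6 200;-8 -28 0 0 0 6 200;-8 -28 0 0 0 6 200;-8 -26 0 0 0 6 200;-2 -18 0 0 0 6 200;0 -8 0 0 0 6 200;0 0 0 0 0 6 200;0 0 0 0 0 6 200"}}

```text
time: 14.28
position: [0.4891, -0.2339, 0.2158]
tool_rot: [-2.358, -2.074, 0.0]
ft_force: [-0.4, 1.0, -1.2]
grip_width: 0.464
grip_force: 15.0
```

Request:
{"method": "move_arm", "body": {"increments": "0 0 0 0 0 5 200;0 0 0 0 0 3.4 200;0 0 0 0 0 0 200;0 0 0 0 0 0 200;0 0 0 0 0 0 200;0 0 0 0 0 0 200;0 0 0 0 0 0 200;0 0 0 0 0 0 200"}}

```text
time: 14.95
position: [0.4899, -0.233, 0.2161]
tool_rot: [-2.205, -2.238, -0.0]
ft_force: [-0.4, 0.5, -0.1]
grip_width: 0.467
grip_force: 15.0
```

Run:
```python
from h import *
pose()
p=ctrl.get_image("wrist"); save(p,"w4"); q=cloud(p); f=p["frame"].astype(int)
b=q[(f[...,2]>f[...,0]+40)&(f[...,2]>f[...,1]+30)&(q[...,2]>.048)&(q[...,2]<.062)&(np.abs(q[...,0]-.488)<.05)&(np.abs(q[...,1]+.165)<.03)]
print(len(b), np.percentile(b,[2,50,98],axis=0) if len(b) else "")
```

```text
t 14.95 tcp [ 0.4899 -0.233   0.2161] tooly 0.86 z [ 0.  0. -1.] F [-0.4  0.5 -0.1] w 40.6 gf 15.0 q [ 0.88  0.13 -0.52  1.71  0.07  1.32  0.36]
443 [[ 0.45671514 -0.16783034  0.05319753]
 [ 0.48873453 -0.16445763  0.05493537]
 [ 0.52159987 -0.16158345  0.05686668]]
```

View pics/w4.png

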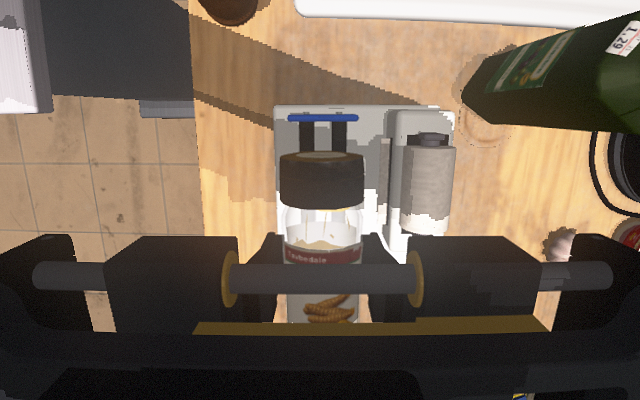

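The red jar is centred above the rollers, cap (322,180) towards the blue cheek (322,118). Cheek centre (0.489, -0.1645) confirms the alignment. Lowering.

Request:
{"method": "move_arm", "body": {"increments": "0 0 -10 0 0 0 200;0 0 -25 0 0 0 200;0 0 -30 0 0 0 200;0 0 -30 0 0 0 200;0 0 -25 0 0 0 200;0 0 -18 0 0 0 200;0 0 -10 0 0 0 200;0 0 -5 0 0 0 200"}}

```text
time: 15.67
position: [0.4887, -0.2324, 0.061]
tool_rot: [-2.202, -2.236, 0.001]
ft_force: [-0.1, 0.7, -0.6]
grip_width: 0.463
grip_force: 15.0
```

Request:
{"method": "move_arm", "body": {"increments": "0 0 -4 0 0 0 200;0 0 -3 0 0 0 200;0 0 -2 0 0 0 200;0 0 -2 0 0 0 200;0 0 -2 0 0 0 200;0 0 0 0 0 0 200;0 0 0 0 0 0 200;0 0 0 0 0 0 200"}}

```text
time: 16.33
position: [0.4901, -0.2331, 0.0504]
tool_rot: [2.204, 2.238, 0.0]
ft_force: [0.6, 0.4, -0.2]
grip_width: 0.464
grip_force: 15.0
```

Run:
```python
from h import *
pose()
```

```text
t 16.33 tcp [ 0.4901 -0.2331  0.0504] tooly 0.88 z [ 0. -0. -1.] F [ 0.6  0.4 -0.2] w 40.3 gf 15.0 q [ 0.84  0.29 -0.5   1.89  0.16  1.    0.28]
```

Request:
{"method": "move_arm", "body": {"increments": "0 0 -1.5 0 0 0 200;0 0 0 0 0 0 200;0 0 -1.5 0 0 0 200;0 0 0 0 0 0 200;0 0 0 0 0 0 200;0 0 0 0 0 0 200;0 0 0 0 0 0 200;0 0 0 0 0 0 200"}}

```text
time: 17.0
position: [0.4899, -0.233, 0.0471]
tool_rot: [2.204, 2.238, 0.0]
ft_force: [0.1, -0.3, -0.6]
grip_width: 0.46
grip_force: 15.0
```

Request:
{"method": "move_arm", "body": {"increments": "0 0 -1 0 0 0 200;0 0 0 0 0 0 200;0 0 0 0 0 0 200;0 0 -0.5 0 0 0 200;0 0 0 0 0 0 200;0 0 0 0 0 0 200;0 0 0 0 0 0 200;0 0 0 0 0 0 200"}}

```text
time: 17.67
position: [0.4902, -0.2331, 0.0457]
tool_rot: [2.204, 2.238, 0.0]
ft_force: [1.8, -0.7, 0.1]
grip_width: 0.462
grip_force: 15.0
```

Request:
{"method": "move_arm", "body": {"increments": "0 0 -0.7 0 0 0 200;0 0 0 0 0 0 200;0 0 0 0 0 0 200;0 0 0 0 0 0 200;0 0 -0.5 0 0 0 200;0 0 0 0 0 0 200;0 0 0 0 0 0 200;0 0 0 0 0 0 200"}}

```text
time: 18.33
position: [0.4905, -0.2331, 0.0455]
tool_rot: [2.204, 2.238, 0.0]
ft_force: [-0.9, 1.0, 7.9]
grip_width: 0.464
grip_force: 15.0
```

Request:
{"method": "move_arm", "body": {"increments": "0 0 -0.5 0 0 0 200;0 0 0 0 0 0 200;0 0 0 0 0 0 200;0 0 0 0 0 0 200;0 0 0 0 0 0 200;0 0 0 0 0 0 200;0 0 0 0 0 0 200;0 0 0 0 0 0 200"}}

```text
time: 19.0
position: [0.4905, -0.2331, 0.0454]
tool_rot: [2.204, 2.237, -0.0]
ft_force: [-2.4, 1.9, 11.0]
grip_width: 0.469
grip_force: 15.0
```

Request:
{"method": "move_arm", "body": {"increments": "0 0 1.2 0 0 0 200;0 0 0 0 0 0 170;0 0 0 0 0 0 140;0 0 0 0 0 0 110;0 0 0 0 0 0 80;0 0 0 0 0 0 60;0 0 0 0 0 0 60;0 0 0 0 0 0 60"}}

```text
time: 19.67
position: [0.4895, -0.2329, 0.0447]
tool_rot: [-2.204, -2.238, 0.0]
ft_force: [0.1, 0.5, 0.1]
grip_width: 0.725
grip_force: 0.0
```

Request:
{"method": "move_arm", "body": {"increments": "0 0 5 0 0 0 60;0 0 12 0 0 0 60;0 0 20 0 0 0 60;0 0 25 0 0 0 60;0 0 25 0 0 0 60;0 0 25 0 0 0 60;0 0 15 0 0 0 60;0 0 5 0 0 0 60"}}

```text
time: 20.33
position: [0.4919, -0.2336, 0.1814]
tool_rot: [2.2, 2.234, 0.002]
ft_force: [1.2, -0.2, -0.3]
grip_width: 0.764
grip_force: 0.0
```

Run:
```python
from h import *
pose()
p=ctrl.get_image("wrist"); save(p,"w5"); q=cloud(p).reshape(-1,3); f=p["frame"].reshape(-1,3).astype(int)
g=q[(q[:,2]>.06)&(q[:,2]<.085)&(np.abs(q[:,0]-.49)<.026)&(np.abs(q[:,1]+.233)<.06)]
print(fitcyl(g,yaw0=np.pi/2))
p=ctrl.get_image("scene"); save(p,"s5"); c=cloud(p); q=c.reshape(-1,3); f=p["frame"].reshape(-1,3).astype(int)
g=q[(q[:,2]>.06)&(q[:,2]<.085)&(np.abs(q[:,0]-.49)<.026)&(np.abs(q[:,1]+.233)<.06)]
print(len(g),fitcyl(g,yaw0=np.pi/2))
t=q[(f[:,0]>f[:,1]+60)&(q[:,2]>.08)&(q[:,2]<.095)&(abs(q[:,1]+.337)<.04)&(abs(q[:,0]-.49)<.04)]; print("trig",len(t),np.percentile(t,[5,50,95],axis=0))
a=cv2.imread("pics/w5.png");b=cv2.imread("pics/s5.png")[200:320,310:470]
cv2.imwrite("pics/w5s5.png",np.hstack([cv2.resize(a,(480,300)),cv2.resize(b,(320,300))]))
```

```text
t 20.33 tcp [ 0.4919 -0.2336  0.1814] tooly 0.89 z [ 0.006 -0.003 -1.   ] F [ 1.2 -0.2 -0.3] w 66.4 gf 0.0 q [ 0.87  0.15 -0.52  1.76  0.08  1.24  0.35]
{'yaw': np.float64(90.88296402477562), 'c': array([ 0.4906, -0.2306]), 'z': np.float64(0.0548), 'len': np.float64(0.1022), 'rms': np.float64(0.0012), 'n': 5035}
626 {'yaw': np.float64(90.66112456348296), 'c': array([ 0.4894, -0.2335]), 'z': np.float64(0.0531), 'len': np.float64(0.1023), 'rms': np.float64(0.0015), 'n': 626}
trig 157 [[ 0.4746266  -0.35255091  0.08220459]
 [ 0.48676022 -0.33913112  0.08459206]
 [ 0.50314228 -0.3250646   0.08588035]]
```

View pics/w5s5.png

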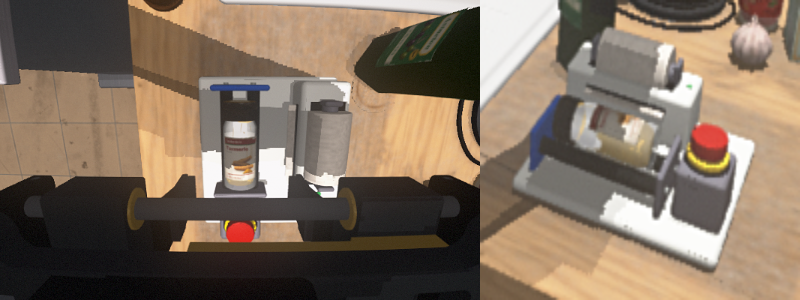

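The red jar lies on both rollers, cap to the blue cheek (about (240,110) in the left crop), with the trigger at (238,232). I move over the trigger with the fingers shut.

Request:
{"method": "move_arm", "body": {"increments": "0 -8 0 0 0 0 150;0 -18 0 0 0 0 255;0 -20 0 0 0 0 255;0 -20 0 0 0 0 255;0 -20 0 0 0 0 255;0 -12 -10 0 0 0 255;0 -6 -20 0 0 0 255;0 0 -20 0 0 0 255"}}

```text
time: 21.1
position: [0.4887, -0.3404, 0.125]
tool_rot: [-2.209, -2.234, 0.001]
ft_force: [0.0, -0.1, -0.4]
grip_width: 0.244
grip_force: 0.0
```

Request:
{"method": "move_arm", "body": {"increments": "0 0 -15 0 0 0 255;0 0 -9 0 0 0 255;0 0 -4 0 0 0 255;0 0 0 0 0 0 255;0 0 0 0 0 0 255;0 0 0 0 0 0 255;0 0 0 0 0 0 255;0 0 0 0 0 0 255"}}

```text
time: 21.77
position: [0.4905, -0.3374, 0.1001]
tool_rot: [2.203, 2.237, 0.0]
ft_force: [-0.1, -0.0, -0.3]
grip_width: 0.007
grip_force: 0.0
```

Run:
```python
from h import *
pose()
```

```text
t 21.77 tcp [ 0.4905 -0.3374  0.1001] tooly 0.89 z [ 0.001 -0.001 -1.   ] F [-0.1 -0.  -0.3] w 0.6 gf 0.0 q [ 0.94  0.33 -0.45  1.73  0.16  1.12  0.46]
```

Request:
{"method": "move_arm", "body": {"increments": "0 0 -5 0 0 0 255;0 0 -5 0 0 0 255;0 0 -4 0 0 0 255;0 0 -3 0 0 0 255;0 0 -2 0 0 0 255;0 0 -1 0 0 0 255;0 0 0 0 0 0 255;0 0 0 0 0 0 255"}}

```text
time: 22.43
position: [0.4899, -0.337, 0.0792]
tool_rot: [-2.204, -2.238, 0.0]
ft_force: [-0.1, -0.1, 2.3]
grip_width: 0.007
grip_force: 1.1
```

Request:
{"method": "move_arm", "body": {"increments": "0 0 -1 0 0 0 255;0 0 0 0 0 0 255;0 0 -1 0 0 0 255;0 0 0 0 0 0 255;0 0 0 0 0 0 255;0 0 0 0 0 0 255;0 0 0 0 0 0 255;0 0 0 0 0 0 255"}}

```text
time: 23.1
position: [0.49, -0.3371, 0.0784]
tool_rot: [2.204, 2.238, -0.001]
ft_force: [-3.5, 1.6, 8.1]
grip_width: 0.004
grip_force: 4.5
```

At the halfway stop (8 N, below the 10 N threshold). I hold here for over a second.

Request:
{"method": "move_arm", "body": {"increments": "0 0 0.3 0 0 0 255;0 0 0 0 0 0 255;0 0 0 0 0 0 255;0 0 0 0 0 0 255;0 0 0 0 0 0 255;0 0 0 0 0 0 255;0 0 0 0 0 0 255;0 0 0 0 0 0 255"}}

```text
time: 23.77
position: [0.49, -0.3371, 0.0784]
tool_rot: [2.204, 2.238, -0.001]
ft_force: [-2.4, 2.6, 7.5]
grip_width: 0.009
grip_force: 3.8
```

Request:
{"method": "move_arm", "body": {"increments": "0 0 0 0 0 0 255;0 0 0 0 0 0 255;0 0 0 0 0 0 255;0 0 0 0 0 0 255;0 0 0 0 0 0 255;0 0 0 0 0 0 255;0 0 0 0 0 0 255;0 0 0 0 0 0 255"}}

```text
time: 24.43
position: [0.4899, -0.3371, 0.0784]
tool_rot: [2.204, 2.238, -0.001]
ft_force: [-3.2, 1.5, 7.2]
grip_width: 0.007
grip_force: 3.8
```

Request:
{"method": "move_arm", "body": {"increments": "0 0 -2 0 0 0 255;0 0 -2 0 0 0 255;0 0 -2 0 0 0 255;0 0 -2 0 0 0 255;0 0 -1 0 0 0 255;0 0 -0.5 0 0 0 255;0 0 0 0 0 0 255;0 0 0 0 0 0 255"}}

```text
time: 25.1
position: [0.49, -0.3371, 0.0702]
tool_rot: [2.204, 2.238, -0.001]
ft_force: [-4.1, 3.5, 14.4]
grip_width: 0.002
grip_force: 7.5
```

Fully down (8 mm further, 14 N). Now I release and retreat upward.

Request:
{"method": "move_arm", "body": {"increments": "0 0 0 0 0 0 255;0 0 0 0 0 0 255;0 0 3 0 0 0 255;0 0 5 0 0 0 255;0 0 8 0 0 0 255;0 0 15 0 0 0 255;0 0 20 0 0 0 255;0 0 25 0 0 0 255"}}

```text
time: 25.77
position: [0.4888, -0.3363, 0.1428]
tool_rot: [-2.202, -2.236, 0.0]
ft_force: [0.1, -0.5, 0.0]
grip_width: 0.001
grip_force: 0.0
```

Request:
{"method": "move_arm", "body": {"increments": "0 -20 25 0 0 0 255;0 -30 20 0 0 0 255;0 -30 0 0 0 0 255;0 -20 0 0 0 0 255;0 0 0 0 0 0 255;0 0 0 0 0 0 255;0 0 0 0 0 0 255;0 0 0 0 0 0 255"}}

```text
time: 26.43
position: [0.4906, -0.4351, 0.1885]
tool_rot: [-2.201, -2.24, -0.001]
ft_force: [-0.7, 0.1, 1.0]
grip_width: 0.002
grip_force: 0.0
```

Run:
```python
from h import *
pose()
for n in("top","scene"):
    p=ctrl.get_image(n); save(p,n+"6"); q=cloud(p).reshape(-1,3); f=p["frame"].reshape(-1,3).astype(int)
    for nm,x,y,dx,dy,z0,yw in(("jar1",.568,.1868,.06,.026,.034,0),("blk",.573,.0427,.06,.026,.034,0),("red",.49,-.233,.026,.06,.06,np.pi/2)):
        g=q[(q[:,2]>z0)&(q[:,2]<z0+.028)&(np.abs(q[:,0]-x)<dx)&(np.abs(q[:,1]-y)<dy)]
        print(n,nm,fitcyl(g,yaw0=yw) if len(g)>100 else len(g))
    t=q[(f[:,0]>f[:,1]+60)&(q[:,2]>.06)&(q[:,2]<.1)&(abs(q[:,1]+.337)<.03)&(abs(q[:,0]-.49)<.03)]; print("trig z",np.percentile(t[:,2],50) if len(t) else 0)
    for nm in("pepper_mill","oil_bottle"):
        r=ctrl.find_in(nm,p); print(nm,r and np.round(r[0]["centre"],3))
```

```text
t 26.43 tcp [ 0.4906 -0.4351  0.1885] tooly 1.01 z [-0.     0.001 -1.   ] F [-0.7  0.1  1. ] w 0.2 gf 0.0 q [ 1.    0.38 -0.41  1.47  0.15  1.33  0.6 ]
top jar1 {'yaw': np.float64(2.1757170625931983), 'c': array([0.5645, 0.1863]), 'z': np.float64(0.0348), 'len': np.float64(0.1024), 'rms': np.float64(0.0015), 'n': 856}
top blk {'yaw': np.float64(2.1340086334572463), 'c': array([0.5714, 0.0428]), 'z': np.float64(0.0352), 'len': np.float64(0.1038), 'rms': np.float64(0.0016), 'n': 817}
top red {'yaw': np.float64(90.87047301362368), 'c': array([ 0.4883, -0.2315]), 'z': np.float64(0.0541), 'len': np.float64(0.1031), 'rms': np.float64(0.0017), 'n': 824}
trig z 0
pepper_mill [ 0.392 -0.045  0.146]
oil_bottle [ 0.664 -0.124  0.202]
scene jar1 {'yaw': np.float64(2.320042758943275), 'c': array([0.564 , 0.1853]), 'z': np.float64(0.0335), 'len': np.float64(0.1033), 'rms': np.float64(0.0034), 'n': 396}
scene blk {'yaw': np.float64(2.418029911098897), 'c': array([0.5744, 0.0422]), 'z': np.float64(0.0346), 'len': np.float64(0.0957), 'rms': np.float64(0.0013), 'n': 293}
scene red {'yaw': np.float64(90.29935216149434), 'c': array([ 0.4895, -0.2335]), 'z': np.float64(0.0531), 'len': np.float64(0.103), 'rms': np.float64(0.0014), 'n': 616}
trig z 0.0848009640235533
pepper_mill [ 0.376 -0.054  0.08 ]
oil_bottle [ 0.658 -0.138  0.146]
```

View pics/top6.png

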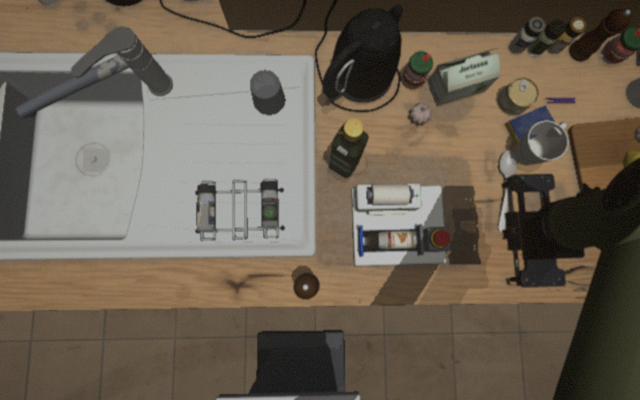

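The finished jar is in the left trough (205,210), the red jar on the rollers (397,240) and the trigger up (439,239). The mill (306,287) and bottle (348,150) have not moved, and the arm is clear. I'm handing in.

```bash
python3 -c "
from bench import ctrl
print(ctrl.close_job())"
```

```text
the job is handed in; nothing more can be done
None
```

I handed the job in at about 26 s; `ctrl.close_job()` returned no verdict, but the last pictures show the dark blue and white jar in the free trough, the red-banded jar on both rollers with its cap to the blue cheek, the trigger back up after the halfway hold and full press, and the third jar, mill and bottle unmoved.

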